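Hang the dip basket in the cleaning pot

TASK

Take the orange-handled dip basket with the brass fittings by its grip bar and hang it inside the bare-metal cleaning pot, its bent lip hooked over the rim (anywhere on the rim), so that it hangs there by itself clear of the pot's floor. Keep the basket upright on the way so that nothing spills, and leave the blue-handled basket standing where it is.

Things in the scene. Friction and masses are not known exactly. Their poses are not given: they have to be found in the camera images.
- orange_basket: Steel dip basket of brass fittings: round cup 60 wide, 60 high. Orange grip bar over its middle: 16 (x) by 50 (y) by 22 high, centre at z 118. Bent lip 26 wide on its -x side: top plate's underside at z 72, then down to z 42, flared out to x -60. Slot for the rim, open below: x -32 to -50, so 18 wide. About 0.2 kg. Origin: centre of underside; z up, x away from lip, y along bar. All mm.
- blue_basket: Bystander: same shape, size and axes as the orange-handled basket, but with a blue grip bar and dark bolts in it. The two may stand in each other's place.
- steel_pot: Round open pot, bare silvery metal, fixed: outside diameter 190, wall 5, height 120 (rim at z 120), inner floor at z 4. Origin: centre of underside; z up. All mm. Same all round. The orange-handled basket is to hang in this one.
- red_pot: Round open pot, painted red, fixed: outside diameter 190, wall 5, height 120 (rim at z 120), inner floor at z 4. Origin: centre of underside; z up. All mm. Same all round. Bystander; the two pots may stand in each other's place.

How it is judged:
At the end, for the whole second after the job is handed in: Orange basket at rest in the bare-metal pot, underside 28 to 62 mm above the pot's (48 = lip on rim), within 80 mm of its axis, which lies 30 to 85 mm along basket x and within 40 mm along y; tilt under 20 degrees. Blue basket upright (11 degrees), moved under 30 mm (z of orange_basket in the frame of steel_pot between 0.028 and 0.062 m and horizontal distance between orange_basket and steel_pot below 0.08 m and x of steel_pot in the frame of orange_basket between 0.03 and 0.085 m and y of steel_pot in the frame of orange_basket between -0.04 and 0.04 m and angle between orange_basket's own z axis and vertical below 0.35 rad and linear speed of orange_basket below 0.02 m/s and angular speed of orange_basket below 0.2 rad/s and distance of blue_basket from where it was at the start of the episode below 0.03 m and angle between blue_basket's own z axis and vertical below 0.2 rad); the robot touches nothing.
It fails at once if the orange-handled basket is tipped more than 45 degrees (the fittings would spill) (angle between orange_basket's own z axis and vertical above 0.785 rad).
It fails at once if the blue-handled basket is moved more than 30 mm or knocked over (distance of blue_basket from where it was at the start of the episode above 0.03 m or angle between blue_basket's own z axis and vertical above 0.5 rad).
It also fails if it takes over 35 s, if anything falls off the work surface, if the arm or the gripper's body presses on something with over 40 N, if the wrist force passes 120 N, or if a joint passes its speed limit or range.

ROBOT

A 6-joint arm with a two-finger parallel gripper is mounted at the origin on the work surface. World frame = base frame: x ahead of the robot, y to its left, z up, the work surface at z = 0. Lengths are in m, angles in rad, forces in N, time in s.
With the tool pointing down it reaches from about 0.275 to 0.825 m from the base axis. Payload 4.9 kg.
Tool frame: the origin (TCP) lies at the very end of the fingers, on their centre line; the grasp point (between the pads) lies 19 mm behind it (bot.pinch_z is the distance from the TCP to the grasp point, in m); z points along the fingers, y is the line along which they close (so a half turn about z gives the same grasp; the last joint's range is limited). The gripper opens to 85 mm and grips with 20 to 120 N. Pads are 22 mm wide; open, the fingers measure 114 mm over their backs; the gripper's body (76 mm by 85 mm) begins 54 mm behind the grasp point. The pads swing forward as they close: fully open they stand 13 mm farther back than shut.
Start: joints at [1.114, 0.326, -0.193, 1.052, 0, 1.437], TCP at [0.174, 0.522, 0.231] pointing down, gripper open.
Joint ranges: [-2.65, 2.65], [-0.97, 1.79], [-1.3, 1.35], [-1.93, 2.1], [-1.47, 1.37], [-3.14, 3.14]. Speed limits (rad/s): [2.57, 2.57, 3.14, 3.14, 3.14, 3.14].

INTERFACE

Orientations are given as a 3x3 rotation matrix whose columns are the frame's x, y, z axes.
In Python, from plant import bot gives the robot as it stands.
- The arm moves only by the tool step_arm, never from a script. Its argument "rows" is a list of rows, each an object with "slide": the shift along the tool's x, y, z in mm, a list of three; "rotation": the turn, a rotation vector about the tool's x, y, z in rad, a list of three. In form: [{"slide": [tx, ty, tz], "rotation": [wx, wy, wz]}, ...]. A call has 1 to 8 rows; each row is the pose to reach, as a shift and turn from the pose commanded when the call began, along the tool's axes at that moment; what a row does not reach only later rows make up. A row lasts 1/8 s, in which the tool goes at most 62.5 mm and 10.7 degrees, less where a joint would pass 70% of its speed; a pose out of reach is approached as far as the arm can. A call with a gripper value outside its range is refused whole. "grip" is the opening, from -1 (shut) to 1 (fully open), set as the call begins (left out, the last holds). The fingers move at their own pace and stop on an object; "newtons" is the grip in N (left out, the last holds). Time passes only in rows, so rows that repeat a pose let the fingers close. It gives the time, the measured TCP pose, the force, the opening and the grip force at its end, in the units of the state.
- bot.observe(): the state, without advancing time (a new reading comes with each control period).
- bot.snapshot(name): name is "scene" or "side" or "wrist"; returns the picture (480x640x3 uint8, red, green, blue); there is no depth.
- bot.camera_model(name): a dict with "K" (3x3 intrinsics, pixels), "k1" (the pictures are not rectified: a ray, as slopes to the right and down, at radius r is drawn at 1 + k1 r^2 times it, then the intrinsics apply), "cam_to_world" (4x4, takes a point from camera to world coordinates). Camera axes: x right, y up, looking along -z (the intrinsics and any distortion apply to the point x, -y, -z); pixel columns grow to the right and rows downward; lengths in m; the calibration is good to about 2 mm. A picture is of the moment at which its call begins: read the wrist's pose just before it. camera_model takes no time and is no camera call; for the wrist camera it gives the pose at the moment of the call.
- bot.sign_off(): hands the job in; it is judged then, once.
Trained networks look in the newest picture that a camera, given by its name, has taken for a name from the list of things; names that differ only in an ending like _2 or _b are one class to them, and where a whole thing is asked for, a point or a joint stands for the part that bears it (a point fixed in the world has none). Each returns a list of dicts, best first, with "confidence" (0 to 1); they miss things now and then, are a little off and sometimes report something else, mostly with a low value. They report only what shows in the picture. A call takes as long as a camera call.
- bot.spot_in(camera, target): "location" ([column, row] in pixels, amid what is visible of it).
The state is a dict: "time": time; "qpos": joint angles; "dq": joint speeds; "effort": joint torques, N m; "ee_pos": TCP position; "tcp_rot": TCP orientation; "contact_force": force on the tool from outside, world axes, zero at the start; "ft_torque": the same for the moment, N m; "width": finger opening in m; "gripper_force": force on a finger pad.
Only numpy, scipy, OpenCV 4.12 (cv2) and the standard library are available. Lean on these libraries where they do the work, as an engineer would, in place of code of your own. Each camera call takes 0.05 s, during which the arm holds its last target. There are 200 camera calls.

## Working session

There is one attempt and no reset: what is moved stays moved. The work goes in short steps, Python scripts to look and compute and a tool call to move; the robot and the scene stay as the last step left them, time stands still between calls to the robot, and variables do not carry over. Pictures are saved under pics/ and viewed, at most 13 in all, crops included, and the job is handed in when it is done.

Besides the shell and the picture viewer there is one more tool, called after "Call:" in YAML: its name, and indented under it one key for each argument. step_arm: Moves the arm, as the interface text tells. Its arguments: {"type":"object","properties":{"rows":{"type":"array","items":{"type":"object","properties":{"slide":{"type":"array","items":{"type":"number"}},"rotation":{"type":"array","items":{"type":"number"}}}}},"grip":{"type":"number"},"newtons":{"type":"number"}},"required":["rows"]}

```bash
mkdir -p pics
cat > h.py <<'E'
import numpy as np, cv2
from plant import bot
def ray(c,px):
    m=bot.camera_model(c);K=np.array(m["K"]);T=np.array(m["cam_to_world"])
    d=np.array([(px[0]-K[0,2])/K[0,0],(px[1]-K[1,2])/K[1,1]]);u=d.copy()
    for _ in range(20): u=d/(1+m["k1"]*(u@u))
    return T[:3,3],T[:3,:3]@np.array([u[0],-u[1],-1])
def at(c,px,z):
    o,d=ray(c,px);return o+d*(z-o[2])/d[2]
def proj(c,P):
    m=bot.camera_model(c);K=np.array(m["K"]);T=np.array(m["cam_to_world"])
    p=(np.atleast_2d(P)-T[:3,3])@T[:3,:3];u=np.c_[p[:,0],-p[:,1]]/-p[:,2:]
    u=u*(1+m["k1"]*(u**2).sum(1,keepdims=True));return u*[K[0,0],K[1,1]]+[K[0,2],K[1,2]]
def snap(c,n):
    im=bot.snapshot(c);cv2.imwrite(f"pics/{n}.png",im[:,:,::-1]);return im
E
python3 - <<'E'
from h import *
for c in("scene","side"):
    snap(c,c+"0"); print(c,np.array(bot.camera_model(c)["cam_to_world"])[:3,3])
    for t,z in(("orange_basket",.06),("blue_basket",.06),("steel_pot",.08),("red_pot",.08)):
        for r in bot.spot_in(c,t)[:2]: print(t,r,at(c,r["location"],z).round(3))
E
```

```text
scene [1.28482521 0.06803301 0.56121301]
blue_basket {'location': [312.7, 200.7], 'confidence': 0.98} [ 0.462 -0.007  0.06 ]
steel_pot {'location': [459.0, 236.9], 'confidence': 0.85} [0.6   0.256 0.08 ]
red_pot {'location': [177.6, 235.9], 'confidence': 0.76} [ 0.626 -0.229  0.08 ]
side [ 0.47172351 -0.75093951  0.85446434]
orange_basket {'location': [371.0, 215.5], 'confidence': 0.95} [0.65  0.005 0.06 ]
orange_basket {'location': [267.1, 237.2], 'confidence': 0.46} [ 0.445 -0.022  0.06 ]
blue_basket {'location': [268.3, 238.5], 'confidence': 0.62} [ 0.447 -0.026  0.06 ]
steel_pot {'location': [315.7, 137.8], 'confidence': 0.7} [0.57  0.237 0.08 ]
red_pot {'location': [369.4, 320.9], 'confidence': 0.77} [ 0.598 -0.248  0.08 ]
```

View pics/scene0.png

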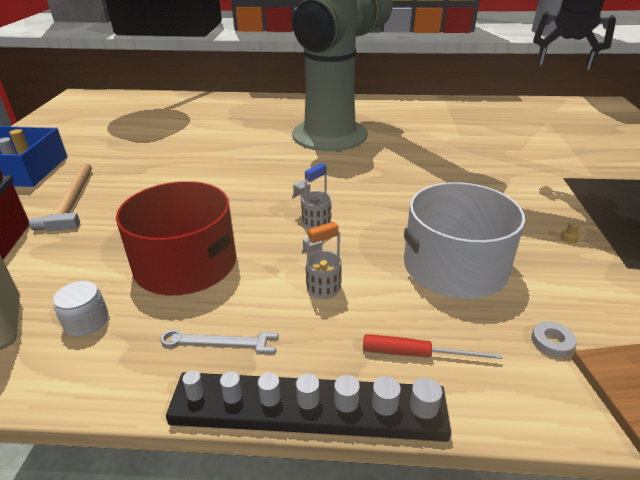

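View pics/side0.png

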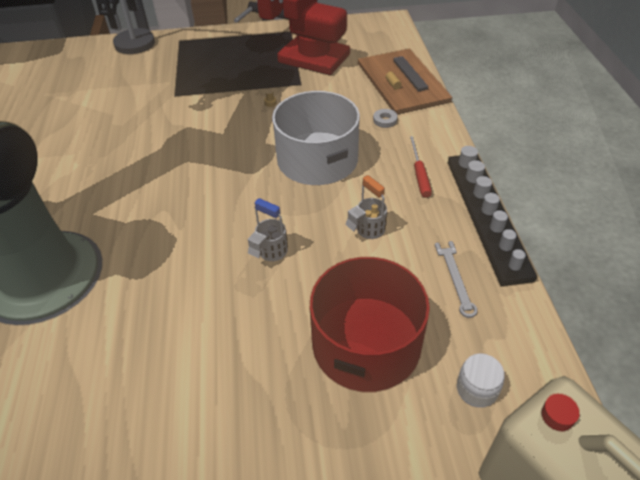

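Run:
```python
from h import *
from scipy.optimize import least_squares
roi={"scene":(slice(205,250),slice(295,350)),"side":(slice(165,205),slice(350,395))}
obs={}
for c,(a,b) in roi.items():
    im=cv2.imread(f"pics/{c}0.png")[a,b]
    h=cv2.cvtColor(im,cv2.COLOR_BGR2HSV)
    m=(cv2.inRange(h,(5,190,110),(14,255,255)))
    n,l,s,cc=cv2.connectedComponentsWithStats(m);k=1+s[1:,4].argmax()
    pts=np.argwhere(l==k)[:,::-1]+[b.start,a.start]
    r=cv2.minAreaRect(pts.astype(np.float32)); print(c,s[k],r)
    obs[c]=pts
def box(x,y,yaw,z=.118):
    ax=np.array([np.cos(yaw),np.sin(yaw),0]);ay=np.array([-ax[1],ax[0],0])
    return np.array([[x,y,z]+sx*.008*ax+sy*.025*ay+[0,0,sz*.011] for sx in(-1,1) for sy in(-1,1) for sz in(-1,1)])
def f(p):
    e=[]
    for c in obs:
        H=cv2.convexHull(proj(c,box(*p)).astype(np.float32))[:,0].astype(float)
        O=cv2.convexHull(obs[c].astype(np.float32))[:,0].astype(float)
        for t in np.arange(0,np.pi*2,.3):
            d=np.array([np.cos(t),np.sin(t)]);e.append((H@d).max()-(O@d).max())
    return np.array(e)
best=min((least_squares(f,[.64,0,y0]) for y0 in(-.5,0,.4,.9)),key=lambda r:r.cost)
print("bar",best.x,np.rad2deg(best.x[2]),best.cost)
# pot rim from marked extremes
for c,P in(("scene",[(410,214),(522,214),(466,186)]),("side",[(274,122),(359,124),(317,95)])):
    def g(p):
        t=np.linspace(0,2*np.pi,200);q=proj(c,np.c_[p[0]+.095*np.cos(t),p[1]+.095*np.sin(t),0*t+.12])
        return [q[:,0].min()-P[0][0],q[:,0].max()-P[1][0],q[:,1].min()-P[2][1]]
    r=least_squares(g,[.58,.24]);print("pot",c,r.x,r.fun)
```

```text
scene [15 25  1  3  3] ((310.0, 231.0), (2.0, 0.0), -90.0)Traceback (most recent call last):
  File "<stdin>", line 9, in <module>
ValueError: attempt to get argmax of an empty sequence
```

```bash
cat > fit.py <<'E'
from h import *
from scipy.optimize import least_squares
roi={"scene":(slice(205,250),slice(295,350)),"side":(slice(165,205),slice(350,395))}
obs={}
for c,(a,b) in roi.items():
    im=cv2.imread(f"pics/{c}0.png")[a,b]
    h=cv2.cvtColor(im,cv2.COLOR_BGR2HSV)
    m=(cv2.inRange(h,(3,165,60),(20,255,255)))
    n,l,s,cc=cv2.connectedComponentsWithStats(m);k=1+s[1:,4].argmax()
    pts=np.argwhere(l==k)[:,::-1]+[b.start,a.start]
    r=cv2.minAreaRect(pts.astype(np.float32)); print(c,s[k],r)
    obs[c]=pts
def box(x,y,yaw,z=.118):
    ax=np.array([np.cos(yaw),np.sin(yaw),0]);ay=np.array([-ax[1],ax[0],0])
    return np.array([[x,y,z]+sx*.008*ax+sy*.025*ay+[0,0,sz*.011] for sx in(-1,1) for sy in(-1,1) for sz in(-1,1)])
def f(p):
    e=[]
    for c in obs:
        H=cv2.convexHull(proj(c,box(*p)).astype(np.float32))[:,0].astype(float)
        O=cv2.convexHull(obs[c].astype(np.float32))[:,0].astype(float)
        for t in np.arange(0,np.pi*2,.3):
            d=np.array([np.cos(t),np.sin(t)]);e.append((H@d).max()-(O@d).max())
    return np.array(e)
for y0 in(-.5,0,.4,.9):
    r=least_squares(f,[.64,0,y0],diff_step=1e-4);print("bar",r.x,np.rad2deg(r.x[2]),r.cost)
for c,P in(("scene",[(410,214),(522,214),(466,186)]),("side",[(274,122),(359,124),(317,95)])):
    def g(p):
        t=np.linspace(0,2*np.pi,200);q=proj(c,np.c_[p[0]+.095*np.cos(t),p[1]+.095*np.sin(t),0*t+.12])
        return [q[:,0].min()-P[0][0],q[:,0].max()-P[1][0],q[:,1].min()-P[2][1]]
    r=least_squares(g,[.58,.24]);print("pot",c,r.x,r.fun)
o=bot.observe();print(o["time"],o["ee_pos"],np.array(o["tcp_rot"]).round(3),o["width"])
E
python3 fit.py
```

```text
scene [ 14  17  29  20 376] ((323.1499938964844, 231.44998168945312), (13.597793579101562, 29.725406646728516), 71.56505584716797)Traceback (most recent call last):
  File "fit.py", line 9, in <module>
    n,l,s,cc=cv2.connectedComponentsWithStats(m);k=1+s[1:,4].argmax()
                                                     ~~~~~~~~~~~~~~^^
ValueError: attempt to get argmax of an empty sequence
```

```bash
sed -i 's/m=(cv2.inRange.*/m=cv2.inRange(h,(3,165 if c=="scene" else 130,60),(20 if c=="scene" else 14,255,255))/' fit.py
python3 -c "
import cv2;h=cv2.cvtColor(cv2.imread('pics/side0.png'),cv2.COLOR_BGR2HSV);print(h[185,364:386].tolist(),h[170,380].tolist())"; python3 fit.py
```

```text
[[11, 131, 119], [11, 142, 122], [11, 144, 124], [11, 145, 125], [11, 145, 127], [11, 147, 134], [11, 149, 147], [11, 154, 164], [11, 157, 180], [11, 158, 189], [11, 159, 194], [12, 158, 195], [12, 158, 194], [12, 160, 193], [11, 160, 193], [11, 158, 191], [12, 149, 186], [13, 130, 182], [14, 106, 182], [16, 90, 186], [17, 84, 194], [18, 83, 196]] [17, 84, 194]
scene [ 14  17  29  20 376] ((323.1499938964844, 231.44998168945312), (13.597793579101562, 29.725406646728516), 71.56505584716797)
side [ 13  11  21  21 231] ((372.5, 184.99998474121094), (23.589548110961914, 10.502965927124023), 38.1572265625)
bar [0.65347016 0.02602879 0.57765024] 33.096920760924554 146.15815967044168
bar [0.65362639 0.02579236 0.00213649] 0.1224119872510547 275.606941563828
bar [0.6534733  0.02603447 0.5766692 ] 33.040711266131 146.14890742070017
bar [0.65347118 0.02601871 0.57648441] 33.0301233878395 146.1485347860455
pot scene [0.58514823 0.26149453] [-2.46517672  2.31524053 -1.05607957]
pot side [0.57406416 0.24714048] [-1.70213993  1.69046353 -0.33147759]
0.5 [0.17446371 0.52162877 0.23128713] [[-0.948  0.317 -0.   ]
 [ 0.317  0.948  0.   ]
 [ 0.     0.    -1.   ]] 0.08555317735933679
```

Call:
step_arm:
  rows:
    - {"slide": [-60, -31, -10], "rotation": [0, 0, 0.08]}
    - {"slide": [-115, -60, -20], "rotation": [0, 0, 0.16]}
    - {"slide": [-170, -89, -30], "rotation": [0, 0, 0.24]}
    - {"slide": [-225, -117, -40], "rotation": [0, 0, 0.32]}
    - {"slide": [-280, -146, -50], "rotation": [0, 0, 0.4]}
    - {"slide": [-335, -174, -60], "rotation": [0, 0, 0.48]}
    - {"slide": [-390, -203, -65], "rotation": [0, 0, 0.56]}
    - {"slide": [-445, -232, -70], "rotation": [0, 0, 0.67]}
  grip: 1

```text
time: 1.5
ee_pos: [0.5194, 0.1638, 0.3013]
tcp_rot: [[-0.543, 0.84, 0.001], [0.84, 0.543, 0.0], [-0.0, 0.001, -1.0]]
contact_force: [0.2, 0.6, -0.5]
width: 0.0852
gripper_force: 0.0
```

```bash
cat > go.py <<'E'
import sys
from h import *
o=bot.observe();R=np.array(o["tcp_rot"]);p=np.array(o["ee_pos"])
print("t",o["time"],"p",p.round(4),"yaw_y",np.rad2deg(np.arctan2(R[1,1],R[0,1])).round(2),"zt",R[:,2].round(3),"q",np.round(o["qpos"],2),"w",o["width"],"F",np.round(o["contact_force"],1))
if len(sys.argv)>3: print("slide mm",(R.T@(np.array(list(map(float,sys.argv[1:4])))-p)*1000).round(1))
E
python3 go.py .64 .02 .30
```

```text
t 1.5 p [0.5194 0.1638 0.3013] yaw_y 32.91 zt [ 0.001  0.    -1.   ] q [ 0.17  0.28 -0.08  1.21  0.    1.17] w 0.08522427863031362 F [ 0.2  0.6 -0.5]
slide mm [-186.3   23.1    1.3]
```

```bash
python3 -c "
from h import *
snap('wrist','w1');print(np.array(bot.camera_model('wrist')['cam_to_world']).round(3))
import json;m=bot.camera_model('wrist');json.dump({k:np.array(v).tolist() for k,v in m.items()},open('w1.json','w'))"
```

```text
[[ 0.844 -0.515 -0.148  0.489]
 [ 0.536  0.812  0.229  0.217]
 [ 0.002 -0.273  0.962  0.444]
 [ 0.     0.     0.     1.   ]]
```

View pics/w1.png

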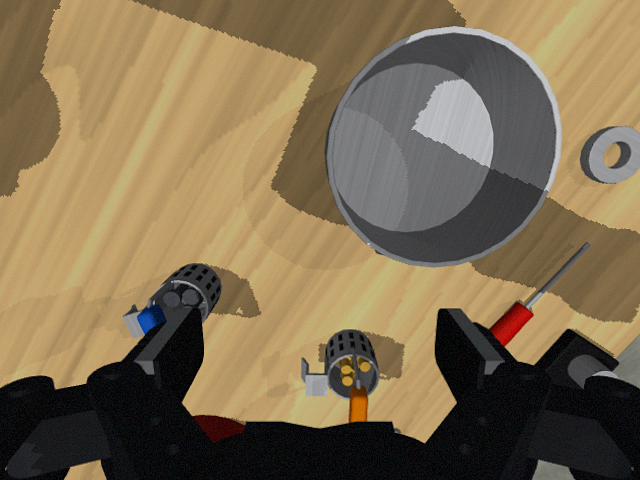

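Call:
step_arm:
  rows:
    - {"slide": [-60, 7, 0]}
    - {"slide": [-120, 15, 0]}
    - {"slide": [-170, 21, 0]}
    - {"slide": [-186, 23, 0]}
    - {"slide": [-186, 23, 0]}

```text
validation failed for argument at $.ro...
```

```bash
python3 -c "
from h import *
snap('wrist','w2')
print(bot.spot_in('wrist','orange_basket'),proj('wrist',[[.6535,.026,.118],[.64,.02,.118]]))"; python3 go.py
```

```text
[{'location': [349.4, 369.0], 'confidence': 0.82}] [[355.66672481 410.94920099]
 [340.79898858 408.93883303]]
t 1.65 p [0.5199 0.1631 0.3005] yaw_y 32.84 zt [ 0.  0. -1.] q [ 0.17  0.28 -0.08  1.21 -0.    1.17] w 0.08543026523466427 F [-1.   0.4  0.2]
```

View pics/w2.png

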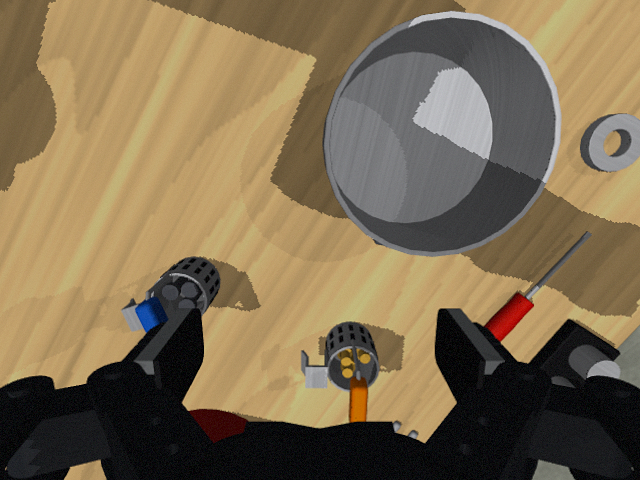

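The wrist picture shows the orange bar at (358, 402) running straight down the image, its lip to the left (316, 370), and the steel pot rim spanning columns 324–560 and rows 12–256.

```bash
python3 - <<'E'
from h import *
from scipy.optimize import least_squares
P=np.array([324,560,12,256])
def g(p):
    t=np.linspace(0,2*np.pi,300);q=proj("wrist",np.c_[p[0]+.095*np.cos(t),p[1]+.095*np.sin(t),0*t+.12])
    return np.r_[q.min(0)[0]-P[0],q.max(0)[0]-P[1],q.min(0)[1]-P[2],q.max(0)[1]-P[3]]
r=least_squares(g,[.58,.25]);print(r.x,r.fun)
im=cv2.imread("pics/w2.png");h=cv2.cvtColor(im,cv2.COLOR_BGR2HSV)[360:430,335:385]
m=cv2.inRange(h,(5,190,120),(18,255,255))
for row in range(25,60,5):
    c=np.flatnonzero(m[row]);print(row+360,c.min()+335 if len(c) else 0,c.max()+335 if len(c) else 0)
for y in(.56,.5765,.6):
  a=np.array([np.cos(y),np.sin(y),0]);b=np.array([-a[1],a[0],0]);o=np.array([.6535,.026,.129])
  print(y,proj("wrist",[o+s*.008*a+u*.025*b for s in(-1,1) for u in(-1,1)]).round(1).tolist())
E
python3 go.py .64 .02 .30
```

```text
[0.56844512 0.27117556] [-1.68303691  1.63380168 -1.28761984  2.12352284]
385 0 0
390 351 367
395 351 366
400 352 366
405 351 366
410 351 366
415 350 365
0.56 [[347.5, 440.6], [349.2, 395.9], [364.0, 440.8], [366.3, 396.1]]
0.5765 [[347.9, 440.7], [348.8, 396.0], [364.4, 440.7], [365.9, 396.0]]
0.6 [[348.5, 440.8], [348.2, 396.2], [365.0, 440.5], [365.3, 395.8]]
t 1.65 p [0.5199 0.1631 0.3005] yaw_y 32.84 zt [ 0.  0. -1.] q [ 0.17  0.28 -0.08  1.21 -0.    1.17] w 0.08543026523466427 F [-1.   0.4  0.2]
slide mm [-185.4   23.3    0.6]
```

Call:
step_arm:
  rows:
    - {"slide": [-50, 6, 0], "rotation": [0, 0, 0]}
    - {"slide": [-100, 12, 0], "rotation": [0, 0, 0]}
    - {"slide": [-150, 17, 0], "rotation": [0, 0, 0]}
    - {"slide": [-150, 17, 0], "rotation": [0, 0, 0]}
    - {"slide": [-150, 17, 0], "rotation": [0, 0, 0]}
    - {"slide": [-150, 17, 0], "rotation": [0, 0, 0]}

```text
time: 2.4
ee_pos: [0.6134, 0.0507, 0.301]
tcp_rot: [[-0.548, 0.836, -0.0], [0.836, 0.548, 0.0], [0.0, 0.0, -1.0]]
contact_force: [-0.7, 0.8, 0.3]
width: 0.0857
gripper_force: 0.0
```

```bash
cat > rim.py <<'E'
from h import *
from scipy.optimize import least_squares
snap('wrist','w3');T3=bot.camera_model('wrist')['cam_to_world']
snap('wrist','w3b')
a=cv2.imread('pics/w3.png',0).astype(np.float32);b=cv2.imread('pics/w3b.png',0).astype(np.float32)
print("drift",cv2.phaseCorrelate(a[:300],b[:300]))
m=bot.camera_model('wrist');print(np.array(m['K']).round(1).tolist(),m['k1'],np.abs(np.array(T3)-m['cam_to_world']).max())
h=cv2.cvtColor(cv2.imread("pics/w3b.png"),cv2.COLOR_BGR2HSV)
mk=cv2.inRange(h,(5,190,120),(18,255,255))
n,l,s,cc=cv2.connectedComponentsWithStats(mk);print("orange",s[1:][s[1:,4]>40].tolist())
E
python3 rim.py; python3 go.py
```

```text
drift ((-0.17139145967092873, -0.17370430097676604), 1.0098329544067384)
[[388.9, 0.0, 318.8], [0.0, 388.9, 247.7], [0.0, 0.0, 1.0]] 0.01114820097504822 0.00021841364954489073
orange [[333, 246, 20, 55, 947]]
t 2.5 p [0.6136 0.0505 0.3011] yaw_y 33.23 zt [ 0.  0. -1.] q [-0.04  0.42  0.13  1.27  0.    0.95] w 0.08512232942029077 F [ 0.4  0.4 -0.5]
```

View pics/w3b.png

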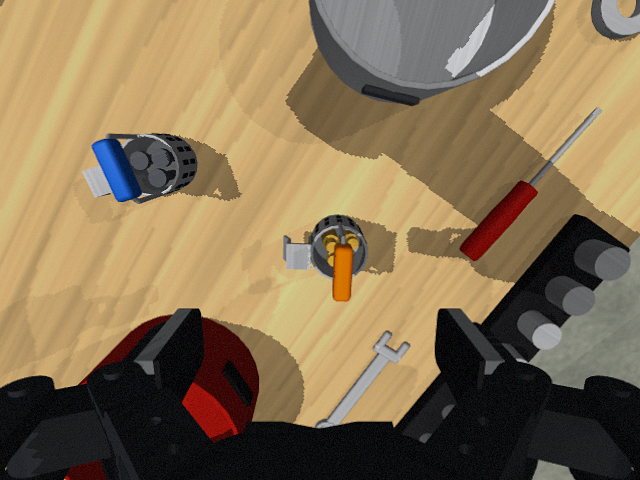

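The bar now shows whole at (343, 273), upright in the image, with the lip on the left (297, 253); the near rim of the steel pot is at about (425, 90).

```bash
cat > f3.py <<'E'
from h import *
from scipy.optimize import least_squares
h=cv2.cvtColor(cv2.imread("pics/w3b.png"),cv2.COLOR_BGR2HSV)
mk=cv2.inRange(h,(3,170,80),(20,255,255));mk[:240]=0;mk[310:]=0;mk[:,:330]=0;mk[:,360:]=0
n,l,s,_=cv2.connectedComponentsWithStats(mk);k=1+s[1:,4].argmax();print(s[k])
O=np.argwhere(l==k)[:,::-1].astype(float)
def f(p):
    x,y,w=p;a=np.array([np.cos(w),np.sin(w),0]);b=np.array([-a[1],a[0],0])
    B=[[x,y,.118]+i*.008*a+j*.025*b+[0,0,q*.011] for i in(-1,1) for j in(-1,1) for q in(-1,1)]
    H=proj("wrist",B)
    return [(H@d).max()-(O@d).max() for d in [np.array([np.cos(t),np.sin(t)]) for t in np.arange(0,6.28,.2)]]
r=least_squares(f,[.65,.026,.577],diff_step=1e-4);print("bar",r.x,r.cost,np.round(r.fun,1))
P=np.array([[318,40],[350,72],[390,87],[430,90],[470,84],[510,64],[545,25]])
print("rimpts",[at("wrist",p,.12).round(4).tolist() for p in P])
Q=np.array([at("wrist",p,.12)[:2] for p in P])
print("pot R.095",least_squares(lambda c:np.hypot(*(Q-c).T)-.095,[.58,.25]).x)
E
python3 f3.py
python3 -c "
import cv2;i=cv2.imread('pics/w3b.png')[0:110,300:570];cv2.imwrite('pics/rimcrop.png',cv2.resize(i,None,fx=2.9,fy=2.9,interpolation=2))"
```

```text
[ 330  240   23   62 1094]
bar [0.65511568 0.027525   0.55207733] 63.21633694838168 [ 1.7  1.6  2.5  2.8  2.6  2.3  1.7  0.8 -0.1  1.1  1.6  2.   2.3  2.2
  1.8  1.2 -3.  -0.9  1.3  3.1  3.3  3.5  3.5  3.3  0.7  0.5  0.4  0.2
  0.1 -0.1 -0.   1.2]
rimpts [[0.5374, 0.1684, 0.12], [0.57, 0.1634, 0.12], [0.602, 0.1715, 0.12], [0.6292, 0.1867, 0.12], [0.6523, 0.207, 0.12], [0.6687, 0.2345, 0.12], [0.6729, 0.2686, 0.12]]
pot R.095 [0.57491162 0.26010274]
```

View pics/rimcrop.png

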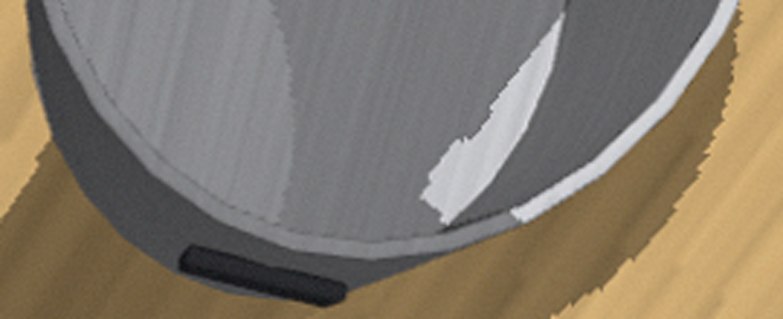

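```bash
sed -i 's/(3,170,80),(20,/(5,190,120),(18,/; s/^P=.*/P=np.array([[334.5,53.4],[362,75],[400,87.6],[427.6,89],[455,85.5],[479.3,76.6],[506.9,62],[534.5,38],[554.5,7]])/' f3.py
cat >> f3.py <<'E'
rr=least_squares(lambda c:np.hypot(*(Q-c[:2]).T)-c[2],[.58,.25,.095]);print("free R",rr.x)
E
python3 f3.py; python3 go.py .654 .025 .15
```

```text
[333 246  20  55 947]
bar [0.65629249 0.02479063 0.55096341] 243.56168243486513 [1.  1.8 3.3 3.9 4.3 4.5 4.6 4.4 3.8 4.5 5.1 5.1 4.8 4.4 3.5 2.2 1.2 2.
 2.7 3.2 3.7 4.  4.1 4.1 5.  5.8 5.7 5.  4.  2.9 1.5 1.1]
rimpts [[0.5529, 0.1676, 0.12], [0.5789, 0.1667, 0.12], [0.6087, 0.1754, 0.12], [0.6272, 0.1863, 0.12], [0.6433, 0.1998, 0.12], [0.6549, 0.2149, 0.12], [0.6658, 0.2343, 0.12], [0.6723, 0.2579, 0.12], [0.6707, 0.2811, 0.12]]
pot R.095 [0.57505319 0.2632815 ]
free R [0.56679232 0.27181876 0.10525718]
t 2.5 p [0.6136 0.0505 0.3011] yaw_y 33.23 zt [ 0.  0. -1.] q [-0.04  0.42  0.13  1.27  0.    0.95] w 0.08512232942029077 F [ 0.4  0.4 -0.5]
slide mm [-43.4  19.8 151.1]
```

Call:
step_arm:
  rows:
    - {"slide": [-30, 15, 20], "rotation": [0, 0, 0]}
    - {"slide": [-43, 21, 60], "rotation": [0, 0, 0]}
    - {"slide": [-43, 21, 110], "rotation": [0, 0, 0]}
    - {"slide": [-43, 21, 150], "rotation": [0, 0, 0]}
    - {"slide": [-43, 21, 180], "rotation": [0, 0, 0]}
    - {"slide": [-43, 21, 202], "rotation": [0, 0, 0]}
    - {"slide": [-43, 21, 202], "rotation": [0, 0, 0]}
    - {"slide": [-43, 21, 202], "rotation": [0, 0, 0]}

```text
time: 3.5
ee_pos: [0.6559, 0.025, 0.0999]
tcp_rot: [[-0.547, 0.837, 0.001], [0.837, 0.547, -0.0], [-0.001, 0.001, -1.0]]
contact_force: [0.5, -0.5, -0.0]
width: 0.0855
gripper_force: 0.0
```

```bash
python3 -c "
from h import *
i=snap('side','s1');j=snap('wrist','w4')
import cv2
c=cv2.resize(i[130:280,300:450],(400,400),interpolation=2);d=cv2.resize(j,(400,300));import numpy as np
o=np.zeros((400,800,3),np.uint8);o[:,:400]=c;o[:300,400:]=d;cv2.imwrite('pics/c1.png',o[:,:,::-1])"; python3 go.py
```

```text
t 3.6 p [0.6564 0.0247 0.1004] yaw_y 33.14 zt [ 0.003 -0.    -1.   ] q [-0.07  0.62 -0.06  0.88  0.    0.92] w 0.08557770322617754 F [-0.2  0.1  0.5]
```

View pics/c1.png

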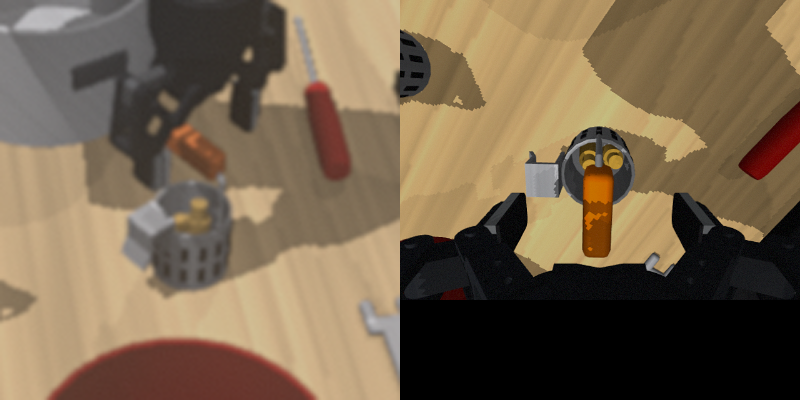

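Left half (side view): the bar lies midway between the fingertips. Right half (wrist view): bar at column 597, fingers centred at 600. Good for closing.

Call:
step_arm:
  rows:
    - {"slide": [0, 0, 0], "rotation": [0, 0, 0]}
    - {"slide": [0, 0, 0], "rotation": [0, 0, 0]}
    - {"slide": [0, 0, 0], "rotation": [0, 0, 0]}
    - {"slide": [0, 0, 0], "rotation": [0, 0, 0]}
    - {"slide": [0, 0, 0], "rotation": [0, 0, 0]}
    - {"slide": [0, 0, 0], "rotation": [0, 0, 0]}
  grip: -1
  newtons: 50

```text
time: 4.35
ee_pos: [0.6556, 0.0244, 0.0989]
tcp_rot: [[-0.546, 0.838, 0.0], [0.838, 0.546, -0.0], [-0.0, 0.0, -1.0]]
contact_force: [0.4, -1.2, 1.4]
width: 0.0154
gripper_force: 49.2
```

Call:
step_arm:
  rows:
    - {"slide": [0, 0, -20], "rotation": [0, 0, 0]}
    - {"slide": [0, 0, -50], "rotation": [0, 0, 0]}
    - {"slide": [0, 0, -80], "rotation": [0, 0, 0]}
    - {"slide": [0, 0, -110], "rotation": [0, 0, 0]}
    - {"slide": [0, 0, -140], "rotation": [0, 0, 0]}
    - {"slide": [0, 0, -160], "rotation": [0, 0, 0]}
    - {"slide": [0, 0, -160], "rotation": [0, 0, 0]}
    - {"slide": [0, 0, -160], "rotation": [0, 0, 0]}

```text
time: 5.35
ee_pos: [0.6546, 0.0247, 0.2571]
tcp_rot: [[-0.546, 0.838, -0.002], [0.838, 0.546, 0.0], [0.002, -0.002, -1.0]]
contact_force: [0.0, 0.1, -2.1]
width: 0.0153
gripper_force: 48.7
```

```bash
python3 go.py .531 .229 .26
```

```text
t 5.35 p [0.6546 0.0247 0.2571] yaw_y 33.12 zt [-0.002  0.    -1.   ] q [-0.07  0.52  0.17  1.22  0.    0.92] w 0.015271372835478976 F [ 0.   0.1 -2.1]
slide mm [238.7   8.1  -2.6]
```

Call:
step_arm:
  rows:
    - {"slide": [30, 1, -3], "rotation": [0, 0, 0]}
    - {"slide": [70, 3, -3], "rotation": [0, 0, 0]}
    - {"slide": [115, 5, -3], "rotation": [0, 0, 0]}
    - {"slide": [160, 7, -3], "rotation": [0, 0, 0]}
    - {"slide": [200, 9, -3], "rotation": [0, 0, 0]}
    - {"slide": [230, 11, -3], "rotation": [0, 0, 0]}
    - {"slide": [240, 11, -3], "rotation": [0, 0, 0]}
    - {"slide": [240, 11, -3], "rotation": [0, 0, 0]}

```text
time: 6.35
ee_pos: [0.5329, 0.2316, 0.2608]
tcp_rot: [[-0.547, 0.837, -0.001], [0.837, 0.547, -0.001], [-0.0, -0.002, -1.0]]
contact_force: [-0.4, 0.0, -3.2]
width: 0.0155
gripper_force: 49.2
```

Call:
step_arm:
  rows:
    - {"slide": [0, 0, 0], "rotation": [0, 0, 0]}
    - {"slide": [0, 0, 0], "rotation": [0, 0, 0]}

```text
time: 6.6
ee_pos: [0.534, 0.2307, 0.2615]
tcp_rot: [[-0.545, 0.838, -0.0], [0.838, 0.545, -0.0], [-0.0, -0.0, -1.0]]
contact_force: [-0.9, 0.5, -1.7]
width: 0.0153
gripper_force: 49.2
```

```bash
python3 go.py; python3 -c "
from h import *
i=snap('side','s2');j=snap('wrist','w5');k=snap('scene','sc2')
o=np.zeros((600,800,3),np.uint8)
o[:300,:400]=cv2.resize(i[30:210,210:450],(400,300),interpolation=2);o[300:,:400]=cv2.resize(k[80:320,350:640][:,:],(400,300),interpolation=2);o[:300,400:]=cv2.resize(j,(400,300))
cv2.imwrite('pics/c2.png',o[:,:,::-1])"
```

```text
t 6.6 p [0.534  0.2307 0.2615] yaw_y 33.03 zt [-0. -0. -1.] q [ 0.28  0.37 -0.05  1.15 -0.    1.28] w 0.015295470067098011 F [-0.9  0.5 -1.7]
```

View pics/c2.png

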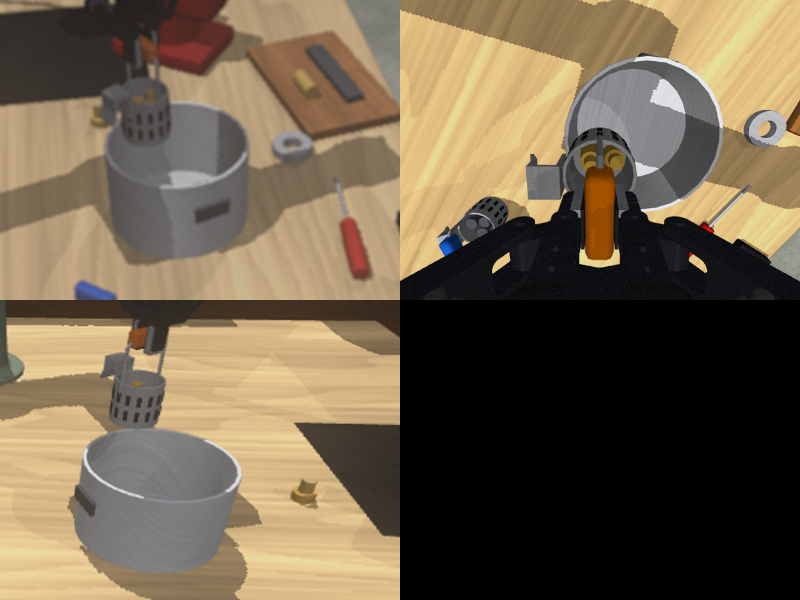

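The wrist view shows the rim's full circle: columns about 264–515 and rows 90–333 in full-size pixels. The basket hangs just inside its left edge with the lip outside it.

Run:
```python
from h import *
from scipy.optimize import least_squares
P=[264,515,90,333]
def g(p):
    t=np.linspace(0,2*np.pi,300);q=proj("wrist",np.c_[p[0]+p[2]*np.cos(t),p[1]+p[2]*np.sin(t),0*t+.12])
    return np.r_[q.min(0)[0]-P[0],q.max(0)[0]-P[1],q.min(0)[1]-P[2],q.max(0)[1]-P[3]]
r=least_squares(g,[.58,.25,.095]);print(r.x,r.fun)
a=np.array([.838,.545]);b=np.array([-.545,.838])
d=r.x[:2]-np.array([.534,.2307]);print("pot ahead along a,b mm",1000*d@a,1000*d@b)
j=cv2.imread("pics/w5.png");cv2.imwrite("pics/c3.png",cv2.resize(j[70:350,180:540],(771,600),interpolation=2))
```

```text
[0.57361399 0.26813048 0.09214293] [ 0.94749938 -0.93521945 -0.88182052  1.0479758 ]
pot ahead along a,b mm 53.59614058821048 9.777118903215761
```

View pics/c3.png

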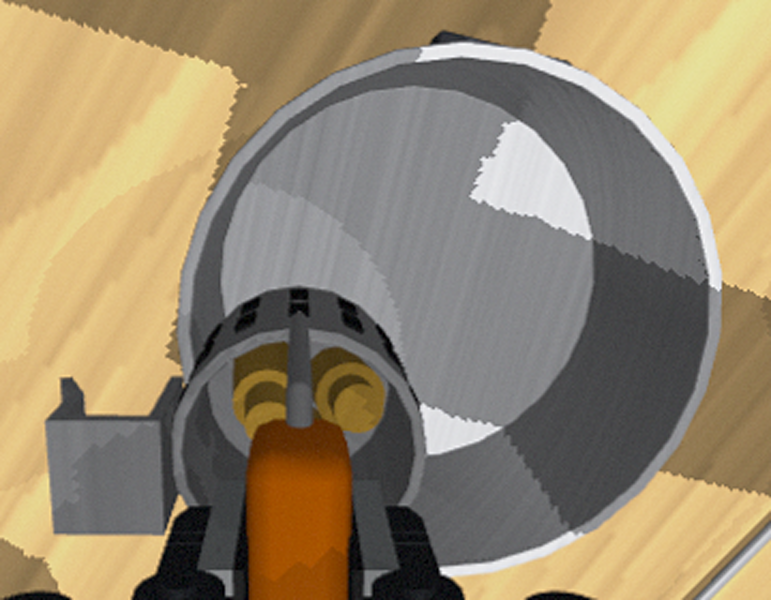

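Call:
step_arm:
  rows:
    - {"slide": [6, 2, 10], "rotation": [0, 0, 0]}
    - {"slide": [6, 2, 30], "rotation": [0, 0, 0]}
    - {"slide": [6, 2, 50], "rotation": [0, 0, 0]}
    - {"slide": [6, 2, 64], "rotation": [0, 0, 0]}
    - {"slide": [6, 2, 76], "rotation": [0, 0, 0]}
    - {"slide": [6, 2, 84], "rotation": [0, 0, 0]}
    - {"slide": [6, 2, 90], "rotation": [0, 0, 0]}
    - {"slide": [6, 2, 90], "rotation": [0, 0, 0]}

```text
time: 7.75
ee_pos: [0.5318, 0.2376, 0.1715]
tcp_rot: [[-0.546, 0.838, -0.0], [0.838, 0.546, -0.0], [0.0, -0.0, -1.0]]
contact_force: [-0.4, -0.6, -2.5]
width: 0.0152
gripper_force: 49.2
```

```bash
python3 go.py; python3 -c "
from h import *
i=snap('side','s3');j=snap('wrist','w6')
o=np.zeros((400,800,3),np.uint8)
o[:,:400]=cv2.resize(i[70:190,250:370],(400,400),interpolation=2);o[:,400:]=cv2.resize(j[130:450,100:420],(400,400))
cv2.imwrite('pics/c4.png',o[:,:,::-1])"
```

```text
t 7.75 p [0.5318 0.2376 0.1715] yaw_y 33.11 zt [-0. -0. -1.] q [ 0.29  0.43 -0.2   0.94 -0.    1.29] w 0.01517648028332705 F [-0.4 -0.6 -2.5]
```

View pics/c4.png

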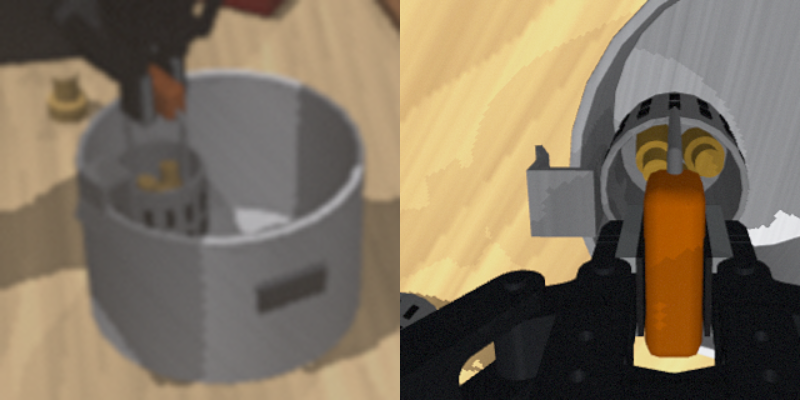

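The cup is inside the rim, the lip's flare outside it, and there is no contact force. I'll lower it the rest of the way.

Call:
step_arm:
  rows:
    - {"slide": [0, 0, 4], "rotation": [0, 0, 0]}
    - {"slide": [0, 0, 8], "rotation": [0, 0, 0]}
    - {"slide": [0, 0, 12], "rotation": [0, 0, 0]}
    - {"slide": [0, 0, 16], "rotation": [0, 0, 0]}
    - {"slide": [0, 0, 19], "rotation": [0, 0, 0]}
    - {"slide": [0, 0, 21], "rotation": [0, 0, 0]}
    - {"slide": [0, 0, 21], "rotation": [0, 0, 0]}

```text
time: 8.72
ee_pos: [0.5318, 0.2377, 0.1506]
tcp_rot: [[-0.546, 0.838, -0.0], [0.838, 0.546, -0.0], [0.0, -0.0, -1.0]]
contact_force: [-0.5, -0.1, -2.1]
width: 0.0153
gripper_force: 49.2
```

Call:
step_arm:
  rows:
    - {"slide": [0, 0, 1], "rotation": [0, 0, 0]}
    - {"slide": [0, 0, 2], "rotation": [0, 0, 0]}
    - {"slide": [0, 0, 3], "rotation": [0, 0, 0]}
    - {"slide": [0, 0, 3.5], "rotation": [0, 0, 0]}
    - {"slide": [0, 0, 3.5], "rotation": [0, 0, 0]}

```text
time: 9.35
ee_pos: [0.5318, 0.2377, 0.1472]
tcp_rot: [[-0.546, 0.838, -0.0], [0.838, 0.546, -0.0], [0.0, -0.0, -1.0]]
contact_force: [-0.1, -0.1, -2.4]
width: 0.0152
gripper_force: 49.2
```

Call:
step_arm:
  rows:
    - {"slide": [0, 0, 0.7], "rotation": [0, 0, 0]}
    - {"slide": [0, 0, 1.4], "rotation": [0, 0, 0]}
    - {"slide": [0, 0, 2], "rotation": [0, 0, 0]}
    - {"slide": [0, 0, 2], "rotation": [0, 0, 0]}

```text
time: 9.85
ee_pos: [0.5322, 0.2378, 0.1466]
tcp_rot: [[-0.546, 0.838, 0.001], [0.838, 0.546, 0.0], [-0.001, 0.001, -1.0]]
contact_force: [-2.2, -0.0, 6.6]
width: 0.0151
gripper_force: 50.9
```

Contact: the rim carries the lip (+6.6 N). I'll ease up slightly, open the gripper and let it settle.

Call:
step_arm:
  rows:
    - {"slide": [0, 0, -0.8], "rotation": [0, 0, 0]}
    - {"slide": [0, 0, -0.8], "rotation": [0, 0, 0]}

```text
time: 10.1
ee_pos: [0.5321, 0.2378, 0.1466]
tcp_rot: [[-0.546, 0.838, 0.001], [0.838, 0.546, 0.0], [-0.0, 0.001, -1.0]]
contact_force: [-0.9, -0.8, 6.2]
width: 0.0154
gripper_force: 50.5
```

Call:
step_arm:
  rows:
    - {"slide": [0, 0, 0], "rotation": [0, 0, 0]}
    - {"slide": [0, 0, 0], "rotation": [0, 0, 0]}
    - {"slide": [0, 0, 0], "rotation": [0, 0, 0]}
    - {"slide": [0, 0, 0], "rotation": [0, 0, 0]}
    - {"slide": [0, 0, 0], "rotation": [0, 0, 0]}
    - {"slide": [0, 0, 0], "rotation": [0, 0, 0]}
    - {"slide": [0, 0, 0], "rotation": [0, 0, 0]}
    - {"slide": [0, 0, 0], "rotation": [0, 0, 0]}
  grip: 1

```text
time: 11.1
ee_pos: [0.5318, 0.2377, 0.146]
tcp_rot: [[-0.546, 0.838, -0.0], [0.838, 0.546, -0.0], [0.0, -0.0, -1.0]]
contact_force: [0.5, -0.1, -0.2]
width: 0.0855
gripper_force: 0.0
```

```bash
python3 go.py; python3 -c "
from h import *
i=snap('side','s4');j=snap('wrist','w7')
o=np.zeros((400,800,3),np.uint8)
o[:,:400]=cv2.resize(i[70:190,250:370],(400,400),interpolation=2);o[:300,400:]=cv2.resize(j,(400,300))
cv2.imwrite('pics/c5.png',o[:,:,::-1])"
```

```text
t 11.1 p [0.5318 0.2377 0.146 ] yaw_y 33.12 zt [-0. -0. -1.] q [ 0.29  0.45 -0.23  0.89  0.    1.29] w 0.08548061931875134 F [ 0.5 -0.1 -0.2]
```

View pics/c5.png

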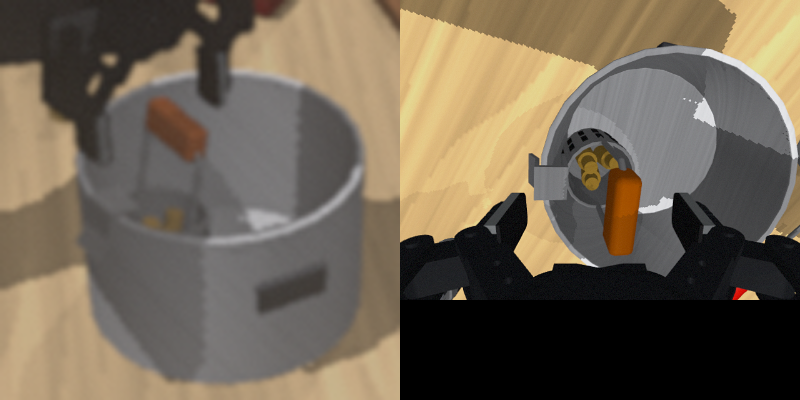

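The basket hangs by its lip with the bar at (622, 212), leaning slightly inward and clear of the open fingers. I'll retreat straight up.

Call:
step_arm:
  rows:
    - {"slide": [0, 0, -10], "rotation": [0, 0, 0]}
    - {"slide": [0, 0, -30], "rotation": [0, 0, 0]}
    - {"slide": [0, 0, -60], "rotation": [0, 0, 0]}
    - {"slide": [0, 0, -100], "rotation": [0, 0, 0]}
    - {"slide": [0, 0, -140], "rotation": [0, 0, 0]}
    - {"slide": [0, 0, -150], "rotation": [0, 0, 0]}
    - {"slide": [0, 0, -150], "rotation": [0, 0, 0]}
    - {"slide": [0, 0, -150], "rotation": [0, 0, 0]}

```text
time: 12.2
ee_pos: [0.5311, 0.2375, 0.2946]
tcp_rot: [[-0.546, 0.838, -0.002], [0.838, 0.546, -0.001], [0.001, -0.002, -1.0]]
contact_force: [0.6, -0.1, -0.7]
width: 0.0853
gripper_force: 0.0
```

```bash
python3 - <<'E'
from h import *
from scipy.optimize import least_squares
obs={}
for c in("scene","side"):
    im=snap(c,c+"9")[:,:,::-1].copy();h=cv2.cvtColor(im,cv2.COLOR_BGR2HSV)
    mk=cv2.inRange(h,(3,165 if c=="scene" else 130,60),(20 if c=="scene" else 14,255,255))
    u=proj(c,[.535,.24,.166])[0].astype(int);w=np.zeros_like(mk);w[u[1]-30:u[1]+30,u[0]-30:u[0]+30]=255
    n,l,s,cc=cv2.connectedComponentsWithStats(mk&w);k=1+s[1:,4].argmax();obs[c]=cc[k];print(c,s[k],cc[k])
r=least_squares(lambda p:np.r_[[proj(c,p)[0]-obs[c] for c in obs]].ravel(),[.535,.24,.166]);d=r.x-[.5318,.2377,.165]
print("bar centre",r.x,r.fun,"shift along a,b",d[:2]@[.838,.545],d[:2]@[-.545,.838])
for c in obs:print(c,bot.spot_in(c,"blue_basket")[:1])
E
python3 go.py
```

```text
scene [440 173  27  17 245] [452.35510204 180.14693878]
side [295 100  16  17 143] [302.30769231 107.40559441]
bar centre [0.54461444 0.24158362 0.15941884] [-0.03306581  0.04483942 -0.02628872 -0.06345916] shift along a,b 0.01285507682166926 -0.003729396571823785
scene [{'location': [314.2, 201.8], 'confidence': 0.91}]
side [{'location': [267.0, 238.7], 'confidence': 0.92}]
t 12.4 p [0.5313 0.2375 0.2949] yaw_y 33.12 zt [-0.002 -0.001 -1.   ] q [0.29 0.36 0.01 1.23 0.   1.29] w 0.08559495335584077 F [ 0.1 -0.3  0.6]
```

```bash
python3 -c "
from plant import bot
print(bot.sign_off())"
```

```text
the job is handed in; nothing more can be done
None
```

The orange-handled basket hangs by its lip on the bare-metal pot's rim, clear of the floor and leaning about 12° by my estimate. The blue basket has not moved, and I handed the job in at about 12.5 s; no verdict came back.

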